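# Hook a shelf arm into the drying rack and lock it

### The arm

A 6-joint arm with a two-finger parallel gripper is mounted at the origin on the work surface. World frame = base frame: x ahead of the robot, y to its left, z up, the work surface at z = 0. Lengths are in m, angles in rad, forces in N, time in s.
With the tool pointing down it reaches from about 0.3 to 0.85 m from the base axis. Payload 4.2 kg.
Tool frame: the origin (TCP) lies on the front face of the gripper's body, between the roots of the fingers; the fingertips stand 78 mm ahead of it and the grasp point (between the pads) lies 60 mm ahead of it; y points along the fingers, x is the direction in which the jaws open and shut, and the axes are right-handed (so a half turn about y gives the same grasp; the last joint's range is limited). The gripper opens to 91 mm and grips with 3 to 60 N. Pads are 32 mm wide; open, the fingers measure 118 mm over their backs; the gripper's body (76 mm by 178 mm) begins 60 mm behind the grasp point.
Start: joints at [-1.149, 0.32, 1.565, -0, 1.257, -0.02], TCP at [0.246, -0.52, 0.292] pointing down, gripper open.
Joint ranges: [-3.11, 3.11], [-0.84, 2.01], [0.21, 2.61], [-1.34, 4.49], [0.05, 2.63], [-2.56, 2.56]. Speed limits (rad/s): [2.57, 2.57, 3.14, 3.14, 3.14, 3.14].

### API

Orientations are given as a unit quaternion [w, x, y, z].
In Python, from plant import state, cams, job gives the robot as it stands.
- The arm moves only by the tool carry_out, never from a script. Its argument "commands" is a list that holds one entry, the list of rows, each a list of 5 numbers: the opening, from 0 (shut) to 1 (fully open), then the shift along the world's x, y, z in mm, then the turn about the world's z in rad. A call has 1 to 10 rows; each row is the pose to reach, as a shift and turn from the pose commanded when the call began; what a row does not reach only later rows make up. A row lasts 1/12 s, in which the tool goes at most 41.7 mm and 7.16 degrees, less where a joint would pass 70% of its speed; a pose out of reach is approached as far as the arm can. A call with a gripper value outside its range is refused whole. The fingers move at their own pace and stop on an object; the grip force is fixed at half the most. Time passes only in rows, so rows that repeat a pose let the fingers close. It gives the time, the measured TCP pose, the force and the opening at its end, in the units of the state.
- state(): the state, without advancing time (a new reading comes with each control period).
- cams.capture(name): name is "side" or "top" or "wrist"; returns a dict with "color" (400x640x3 uint8, red, green, blue), "mtx" (3x3 intrinsics, pixels), "distortion" ([k1, k2, p1, p2, k3] as OpenCV has them; the pictures are not rectified), "pose" (4x4, takes a point from camera to world coordinates). Camera axes: x right, y up, looking along -z (the intrinsics and any distortion apply to the point x, -y, -z); pixel columns grow to the right and rows downward; lengths in m; the calibration is good to about 2 mm. A picture is of the moment at which its call begins. There is no depth.
- job.job_done(): hands the job in, once; it reports no verdict.
The state is a dict: "t": time; "q": joint angles; "qd": joint speeds; "tau": joint torques, N m; "ee_pos": TCP position; "orientation": TCP orientation; "wrist_force": force on the tool from outside, world axes, zero at the start; "moment": the same for the moment, N m; "opening": finger opening in m.
Only numpy, scipy, OpenCV 4.12 (cv2) and the standard library are available. Lean on these libraries where they do the work, as an engineer would, in place of code of your own. Each camera call takes 0.05 s, during which the arm holds its last target.

### The job

Hang the grey shelf arm that has hooked tabs on the slotted upright of the drying rack: feed both tabs gently into the top two slots, then push the arm down until it is fully home and the spring catch above it pops back out over its back plate. Feel for the slots rather than forcing it (the upright is light), then let go, and leave everything else on the bench as it is.

Things in the scene. Friction and masses are not known exactly. Their poses are not given: they have to be found in the camera images.
- bracket_grip (a point): Hooked shelf arm, grey metal, 0.35 kg, standing on the bench left or right. Point: middle of its grip, 70 mm above its underside, on the vertical web; x to its back plate, z up. Web 10 mm thick (y), up to 95 mm above the underside, x -60 to 69 mm; grip it (40-60 N) from above. Front stop x -66 to -60, 40 wide, 100 high. Back plate x 69 to 75, 40 wide, 125 high. Its twin without tabs stays.
- bracket: The same arm; origin at its underside, below the grip. Two tabs, one above the other, 5 mm wide (y), on the centre line of the back plate's rear face (x = 75 mm), reaching x = 90 mm. Each: a neck 12 mm high (24 to 36 and 84 to 96 mm above the underside) ending in a lip 7.5 mm thick that hangs 12 mm below the neck, leaving a 7.5 mm gap to the back plate.
- rack: Drying rack fixed to the bench: dark foot 120 mm wide (y), 20 high, x -30 to 120 mm, carrying a hollow aluminium upright 60 wide, top at 247 mm, open behind. Origin: on the bench, on the foot's centre line, where the upright's front face should be; x points into the upright (the way tabs go in). The upright was clamped by hand: it is up to 10 mm aside (y) and 5 mm nearer or farther (x), not reported.
- slots (a point): Nominal middle of the top slot, in the front face, 190 mm above the bench (really up to 10 mm aside in y and 5 mm off in x: see or feel for it). Three slots, 8.5 wide, 32 high, at 70, 130 and 190 mm, in a 4 mm wall: use the upper two. Tabs enter with the arm's underside 102 to 110 mm above the bench. Keep pushes under 20 N: 60 N between arm and rack (leverage included) spoils the clamping.
- home (a point): Where the grip point would end up were the upright clamped true: 75 mm before the face, 160 mm above the bench (underside at 90 mm, necks resting on the slots' lower ends); axes as the rack's. The arm must face the rack with its x along the rack's x. It droops a mm or two when let go.
- catch (a joint): Spring catch: round-nosed pin, 10 mm thick, 222 mm above the bench on the upright's centre line, sticking 8 mm out of the face at 0 (out). Grows as pressed in (1.5 N at first, 3.3 N when flush at 0.008 m; end 0.011). The back plate presses it as the tabs go in; friction then holds the arm, which is pushed down 12 to 20 mm with 3 to 12 N until the pin pops out above the plate.
- spare: The other shelf arm, same size and colour as the hooked one but with a flat back plate and no tabs. Origin at its underside; leave alone.
- jar: Closed jar, 56 mm wide and 65 mm high, origin at its underside; leave alone.
- brush: Brush lying on the bench; leave alone.
- tape: Cardboard-coloured tape roll, 90 mm wide, 24 mm high, lying flat; leave alone.
- screwdriver: Screwdriver lying on the bench; leave alone.
- cup: White cup, 72 mm wide and 80 mm high; leave alone.
- carton: Small cardboard carton 100 x 70 x 40 mm; leave alone.
- weight: Steel block weight 60 x 60 x 35 mm; leave alone.

How it is judged:
On the way, in this order (a step that is already met when the one before it is completed fails the run):
1. both tabs are in the top two slots, the arm still raised and its back plate pressing the catch in (x of bracket_grip in the frame of rack between -0.0855 and -0.06 m and y of bracket_grip in the frame of rack between -0.015 and 0.015 m and z of bracket_grip in the frame of rack between 0.1645 and 0.188 m and value of joint catch above 0.003 m), for 0.05 s.
2. the arm is pushed down home and the catch has popped out over it (x of bracket_grip in the frame of rack between -0.087 and -0.064 m and y of bracket_grip in the frame of rack between -0.015 and 0.015 m and z of bracket_grip in the frame of rack between 0.15 and 0.166 m and value of joint catch below 0.0025 m and angle between bracket_grip's own z axis and vertical below 0.09 rad and angle between the x axis of rack and the x axis of bracket_grip, either way round below 0.14 rad), for 0.1 s.
At the end, for the whole second after the job is handed in: The hooked arm hangs released and still in the top two slots: gripping point 150-166 mm above the bench, 64-87 mm before the rack's origin, within 15 mm of the foot's centre line, upright within 0.09 rad, square to the face within 0.14 rad, catch out (under 2.5 mm) (all of step 2 and linear speed of bracket below 0.02 m/s and contact force between the fingers and bracket below 0.1 N); the robot touches nothing.
It fails at once if the arm is pressed or struck against the rack with more than 60 N (contact force between bracket and rack above 60 N).
It fails at once if the robot presses on the rack with more than 60 N (contact force between any of the fingers, the arm and rack above 60 N).
It fails at once if something else on the bench is moved more than 30 mm (distance of any of spare, jar, brush, tape, screwdriver, cup, carton, weight from where it was at the start of the episode above 0.03 m).
It also fails if it takes over 72 s, if anything falls off the work surface, if the arm or the gripper's body presses on something with over 40 N, if the wrist force passes 120 N, or if a joint passes its speed limit or range.

## Working session

There is one attempt and no reset: what is moved stays moved. The work goes in short steps, Python scripts to look and compute and a tool call to move; the robot and the scene stay as the last step left them, time stands still between calls to the robot, and variables do not carry over. Pictures are saved under pics/ and viewed, and the job is handed in when it is done.

Besides the shell and the picture viewer there is one more tool, called after "Call:" by a JSON object that holds its "method" and its "body". carry_out: Moves the arm, as the interface text tells. Its arguments: {"type":"object","properties":{"commands":{"type":"array","items":{"type":"array","items":{"type":"array","items":{"type":"number"}}}}},"required":["commands"]}

```bash
mkdir -p pics; ls; python3 - <<'E'
from plant import state,cams,job
import cv2
print(state())
for n in ["side","top","wrist"]:
    c=cams.capture(n); cv2.imwrite(f"pics/{n}0.png",c["color"][:,:,::-1]); print(n,c["mtx"].tolist(),c["distortion"],c["pose"].round(4).tolist())
E
```

```text
pics
{'t': 0.0, 'q': array([-1.14899794e+00,  3.20274376e-01,  1.56571437e+00, -2.82143142e-05,
        1.25737639e+00, -1.99869199e-02]), 'qd': array([ 2.25486053e-04, -6.97119136e-04,  7.11402754e-05, -7.32997903e-04,
        8.46464629e-04, -5.50880921e-04]), 'tau': array([-6.20530955e-04, -4.12460768e+01, -2.31968415e+01,  7.24689220e-02,
        4.55291674e-02, -1.39771223e-04]), 'ee_pos': array([ 0.24568866, -0.51944553,  0.2914165 ]), 'orientation': array([ 0.59774075, -0.59706501,  0.37882591, -0.37777017]), 'wrist_force': array([-1.17533541,  0.10941494,  0.08350681]), 'moment': array([ 0.00163696,  0.03005801, -0.05533113]), 'opening': 0.0912477654524608}
side [[441.5978838121288, 0.0, 319.1630214771514], [0.0, 441.5978838121288, 197.26301347008538], [0.0, 0.0, 1.0]] [-0.03486013  0.          0.          0.          0.        ] [[0.9959, 0.0291, -0.0856, 0.4499], [-0.0886, 0.5002, -0.8614, -1.1725], [0.0178, 0.8654, 0.5007, 0.8345], [0.0, 0.0, 0.0, 1.0]]
top [[410.2965589541773, 0.0, 322.48253405253905], [0.0, 410.2965589541773, 199.94832295669758], [0.0, 0.0, 1.0]] [0.00836527 0.         0.         0.         0.        ] [[-0.0118, 0.9817, -0.1899, 0.329], [-0.9999, -0.0125, -0.0023, 0.016], [-0.0046, 0.1899, 0.9818, 1.4173], [0.0, 0.0, 0.0, 1.0]]
wrist [[292.48461954699786, 0.0, 320.7485822903891], [0.0, 292.48461954699786, 201.4159923900085], [0.0, 0.0, 1.0]] [-0.01990731  0.          0.          0.          0.        ] [[0.4273, 0.8744, 0.2301, 0.3121], [-0.9041, 0.4139, 0.1061, -0.4887], [-0.0024, -0.2533, 0.9674, 0.385], [0.0, 0.0, 0.0, 1.0]]
```

View pics/side0.png

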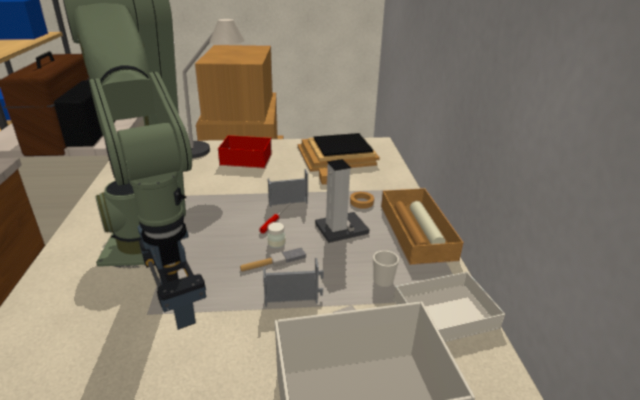

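View pics/top0.png

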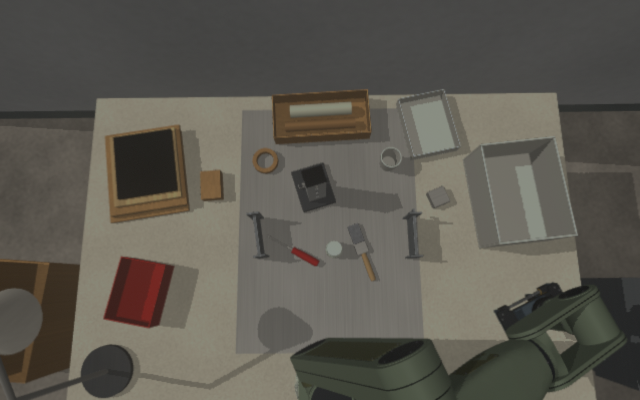

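View pics/wrist0.png

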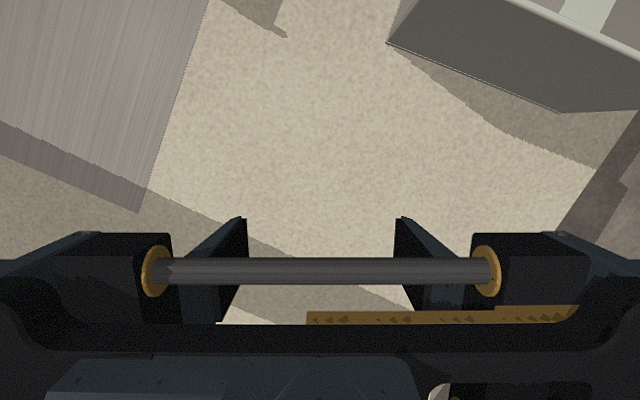

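```bash
python3 - <<'E'
import cv2,numpy as np
t=cv2.imread("pics/top0.png"); s=cv2.imread("pics/side0.png")
def z(im,x,y,w,h,k): return cv2.resize(im[y:y+h,x:x+w],(w*k,h*k),interpolation=cv2.INTER_CUBIC)
a=np.hstack([z(t,225,195,70,75,5),z(t,380,195,70,75,5)])
cv2.imwrite("pics/za.png",a)
b=np.hstack([z(s,255,160,70,55,5),z(s,255,252,75,55,5)])
cv2.imwrite("pics/zb.png",b)
c=np.hstack([z(t,280,155,70,65,5),z(s,305,150,70,65*1,5)[:65*5]])
cv2.imwrite("pics/zc.png",c)
cv2.imwrite("pics/zd.png",z(s,300,150,80,100,6))
E
```

```text
(no output)
```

View pics/za.png

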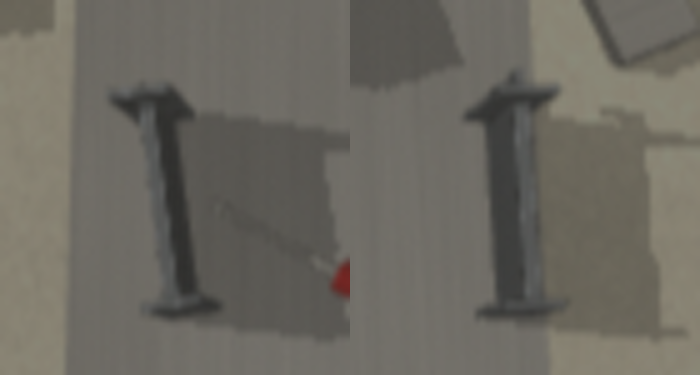

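View pics/zb.png

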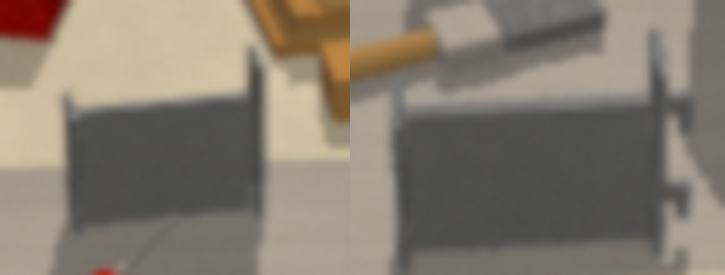

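View pics/zc.png

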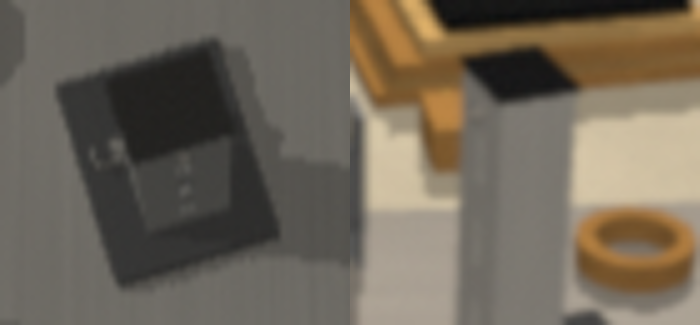

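View pics/zd.png

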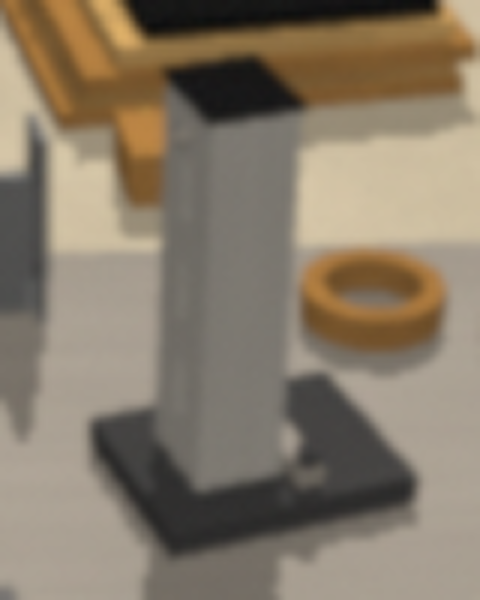

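```bash
cat > h.py <<'E'
import numpy as np,cv2
from scipy.optimize import least_squares
F=np.diag([1,-1,-1.])
def proj(c,P):
    T=np.linalg.inv(c["pose"]); R=F@T[:3,:3]; t=F@T[:3,3]
    return cv2.projectPoints(np.asarray(P,float).reshape(-1,1,3),cv2.Rodrigues(R)[0],t,c["mtx"],np.array(c["distortion"],float))[0].reshape(-1,2)
def place(p,P):  # p=(x,y,yaw[,z])
    c,s=np.cos(p[2]),np.sin(p[2]); P=np.asarray(P,float)
    z=p[3] if len(p)>3 else 0
    return P@np.array([[c,-s,0],[s,c,0],[0,0,1]]).T+[p[0],p[1],z]
def pix2z(c,uv,z):
    u=cv2.undistortPoints(np.array([[uv]],float),c["mtx"],np.array(c["distortion"],float)).ravel()
    d=c["pose"][:3,:3]@(F@[u[0],u[1],1]); o=c["pose"][:3,3]
    return o+d*(z-o[2])/d[2]
def box(x0,x1,y0,y1,z0,z1):
    v=np.array([[x,y,z] for x in(x0,x1) for y in(y0,y1) for z in(z0,z1)])/1000
    e=[(i,j) for i in range(8) for j in range(i+1,8) if bin(i^j).count("1")==1]
    return [(v[i],v[j]) for i,j in e]
BR=box(-60,69,-5,5,0,95)+box(-66,-60,-20,20,0,100)+box(69,75,-20,20,0,125)+box(75,90,-2.5,2.5,84,96)+box(75,90,-2.5,2.5,24,36)
FOOT=box(-30,120,-60,60,0,20)
def up(dx,dy,d=60): return box(dx,dx+d,dy-30,dy+30,20,247)+sum([box(dx,dx,dy-4.25,dy+4.25,z-16,z+16) for z in(70,130,190)],[])
def draw(im,c,p,E,col,k,off):
    for a,b in E:
        q=proj(c,place(p,[a,b])); q=(q-off+.5)*k
        cv2.line(im,tuple(int(v) for v in q[0]),tuple(int(v) for v in q[1]),col,1,cv2.LINE_AA)
def crop(im,x,y,w,h,k): return cv2.resize(im[y:y+h,x:x+w],(w*k,h*k),interpolation=cv2.INTER_CUBIC)
E
cat > s1.py <<'E'
from h import *
from plant import state,cams,job
import pickle
C={n:cams.capture(n) for n in("top","side")}
pickle.dump(C,open("c.pkl","wb"))
E
python3 s1.py; cat > s2.py <<'E'
from h import *
import pickle
C=pickle.load(open("c.pkl","rb"))
f=lambda x,y,ox,oy:((x+.0)/5-.5+ox,(y)/5-.5+oy)
# bracket: back plate top corners top view ; front stop
obs=[("top",[.075,.020,.125],f(465-350,120,380,195)),("top",[.075,-.02,.125],f(560-350,88,380,195)),]
# simple: intersect
t=C["top"]
for uv,z in [(f(118,118,380,195),.125),(f(208,90,380,195),.125),(f(165,72,380,195),.096),(f(127,312,380,195),.1),(f(218,302,380,195),.1)]:
    print(uv,pix2z(t,uv,z).round(4))
for uv,z in [(f(57,88,280,155),.02),(f(218,38,280,155),.02),(f(120,285,280,155),.0),(f(280,237,280,155),.0),(f(132,160,280,155),.247),(f(233,137,280,155),.247),(f(106,85,280,155),.247),(f(208,50,280,155),.247)]:
    print(uv,pix2z(t,uv,z).round(4))
E
python3 s2.py
```

```text
(403.1, 218.1) [ 0.517  -0.2364  0.125 ]
(421.1, 212.5) [ 0.5343 -0.2945  0.125 ]
(412.5, 208.9) [ 0.5511 -0.2742  0.096 ]
(404.9, 256.9) [ 0.396  -0.2409  0.1   ]
(423.1, 254.9) [ 0.4017 -0.299   0.1   ]
(290.9, 172.1) [0.7004 0.1291 0.02  ]
(323.1, 162.1) [0.7354 0.0154 0.02  ]
(303.5, 211.5) [0.5628 0.0862 0.    ]
(335.5, 201.9) [ 0.5956 -0.0264  0.    ]
(305.9, 186.5) [0.5961 0.0667 0.247 ]
(326.1, 181.9) [0.6091 0.0075 0.247 ]
(300.7, 171.5) [0.6415 0.0818 0.247 ]
(321.1, 164.5) [0.6621 0.0215 0.247 ]
```

```bash
cat > s3.py <<'E'
from h import *
import pickle,sys
C=pickle.load(open("c.pkl","rb"))
b=eval(sys.argv[1]); r=eval(sys.argv[2]); dx,dy=eval(sys.argv[3])
out=[]
def pan(n,x,y,w,h,k,what):
    im=crop(C[n]["color"][:,:,::-1],x,y,w,h,k)
    im=cv2.convertScaleAbs(im,alpha=1.4)
    for p,E,col in what: draw(im,C[n],p,E,col,k,np.array([x,y]))
    return im
U=up(dx/1000,dy/1000) if 0 else up(dx,dy)
w1=[(b,BR,(0,255,255))]; w2=[(r,FOOT,(0,255,0)),(r,U,(0,128,255))]
a=np.hstack([pan("top",380,195,60,75,5,w1),pan("side",255,252,90,75,5,w1)])
c=np.hstack([pan("top",280,150,70,70,5,w2),pan("side",300,150,75,100,5,w2)[:500][:,:375]] ) if 0 else None
t=pan("top",280,150,65,70,6,w2); s=pan("side",305,150,70,100,6,w2)
H=s.shape[0]; t=np.vstack([t,np.zeros((H-t.shape[0],t.shape[1],3),np.uint8)])
cv2.imwrite(sys.argv[4]+"_b.png",a); cv2.imwrite(sys.argv[4]+"_r.png",np.hstack([t,s]))
E
python3 s3.py "(.46,-.277,.03)" "(.599,.0375,.29)" "(0,0)" pics/o1
```

```text
(no output)
```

View pics/o1_b.png

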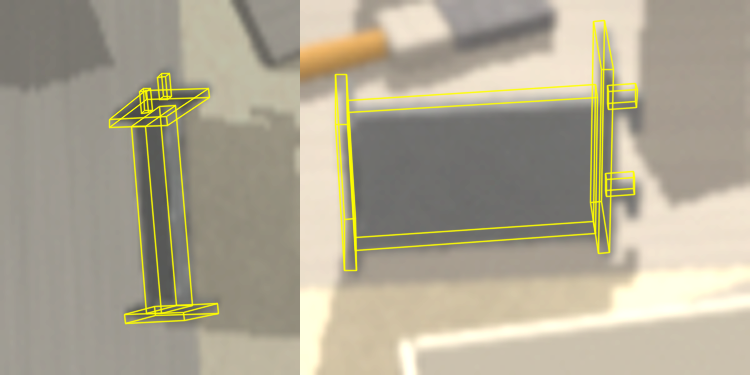

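View pics/o1_r.png

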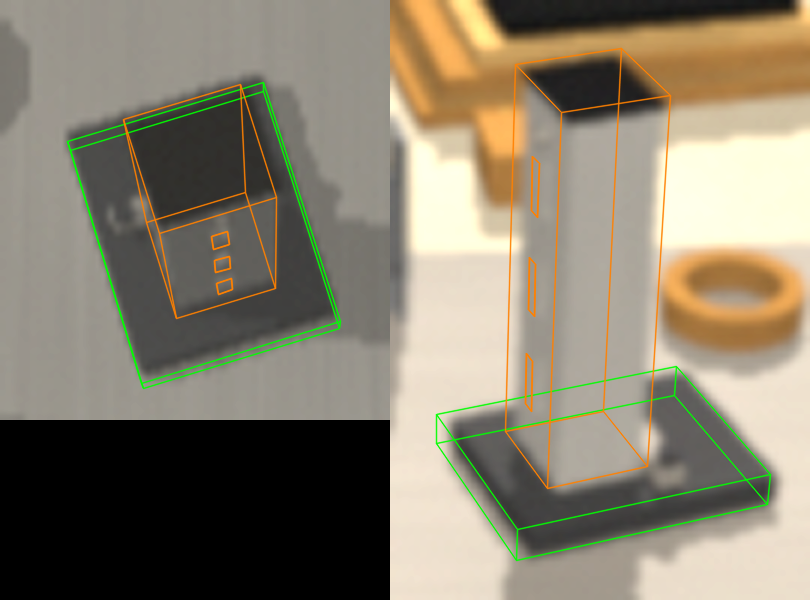

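```bash
cat > s4.py <<'E'
from h import *
import pickle
C=pickle.load(open("c.pkl","rb"))
T=lambda u,v:(u/6-.5+280,v/6-.5+150); S=lambda u,v:((u-390)/6-.5+305,v/6-.5+150)
foot=[("top",(120,60,20),T(67,134)),("top",(120,-60,20),T(262,76)),("top",(-30,60,0),T(140,380)),("top",(-30,-60,0),T(338,322)),
("side",(-30,60,20),S(448,426)),("side",(-30,-60,0),S(526,560)),("side",(120,-60,0),S(775,506)),("side",(120,60,20),S(672,376))]
upr=[("top",(0,30,247),T(160,226)),("top",(0,-30,247),T(280,196)),("side",(0,-30,247),S(567,121)),("side",(0,30,247),S(522,73)),("side",(0,-30,20),S(552,490)),("side",(1,-30,247),S(664,96))]
def res(p):
    o=[]
    for n,P,uv in foot: o.append(proj(C[n],place(p[:3],np.array([P])/1000))[0]-uv)
    for n,P,uv in upr:
        P=np.array(P,float)/1000
        P[0]=p[3]+(p[5] if P[0]>0 else 0); P[1]+=p[4]
        o.append(proj(C[n],place(p[:3],P[None]))[0]-uv)
    return np.concatenate(o)
r=least_squares(res,[.6,.04,.29,0,0,.06],loss="soft_l1"); print(r.x.round(4)); print(res(r.x).reshape(-1,2).round(1).tolist())
E
python3 s4.py
```

```text
[ 0.6032  0.0376  0.29   -0.0023 -0.0012  0.0539]
[[0.1, 0.1], [0.2, -0.1], [0.6, 0.2], [0.3, -0.2], [-0.6, -2.0], [-0.2, -0.1], [-0.0, -0.3], [1.9, -1.7], [0.5, 0.4], [0.1, -0.5], [-0.0, -1.1], [-0.2, -1.2], [0.1, -0.0], [0.1, 0.4]]
```

```bash
python3 s3.py "(.464,-.276,-.03)" "(.6032,.0376,.29)" "(-2.3,-1.2)" pics/o2
```

```text
(no output)
```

View pics/o2_b.png

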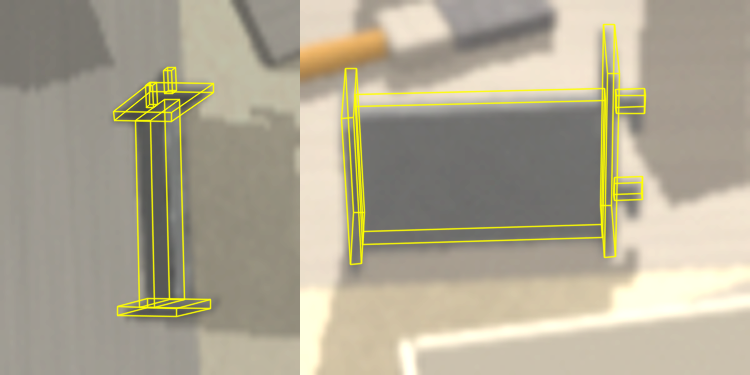

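View pics/o2_r.png

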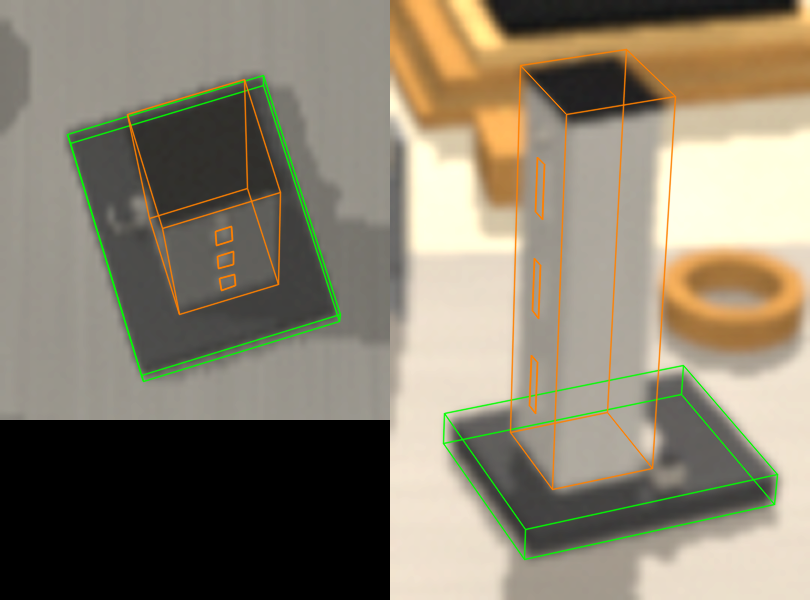

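Call:
{"method": "carry_out", "body": {"commands": [[[1, 27, 30, 20, -0.06], [1, 54, 60, 40, -0.12], [1, 82, 90, 40, -0.2], [1, 109, 120, 40, -0.3], [1, 136, 150, 40, -0.4], [1, 164, 180, 40, -0.47], [1, 191, 212, 40, -0.47], [1, 210, 235, 40, -0.47], [1, 218, 243, 40, -0.47], [1, 218, 243, 40, -0.47]]]}}

```text
t: 1.08
ee_pos: [0.4653, -0.275, 0.3321]
orientation: [0.494, -0.494, 0.506, -0.506]
wrist_force: [-0.9, 0.2, 0.3]
opening: 0.0916
```

```bash
cat > w.py <<'E'
from h import *
from plant import state,cams
import pickle,sys
s=state(); c=cams.capture("wrist"); pickle.dump((s,c),open(sys.argv[1]+".pkl","wb"))
cv2.imwrite("pics/"+sys.argv[1]+".png",cv2.convertScaleAbs(c["color"][:,:,::-1],alpha=1.3))
print(s["t"],s["ee_pos"].round(4),s["wrist_force"].round(2),s["moment"].round(3),s["opening"].round(4))
E
python3 w.py w1
```

```text
Traceback (most recent call last):
  File "w.py", line 6, in <module>
    print(s["t"],s["ee_pos"].round(4),s["wrist_force"].round(2),s["moment"].round(3),s["opening"].round(4))
                                                                                     ^^^^^^^^^^^^^^^^^^
AttributeError: 'float' object has no attribute 'round'
```

View pics/w1.png

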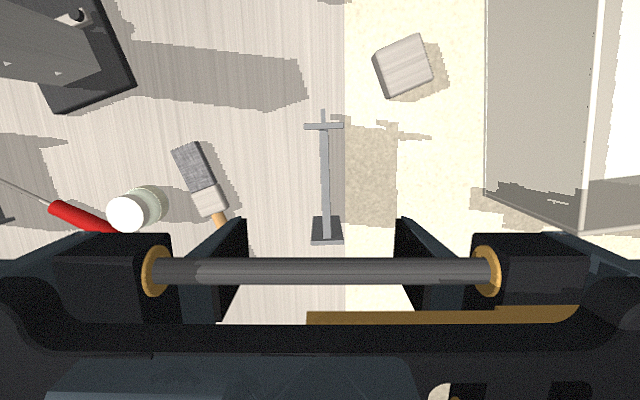

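```bash
sed -i 's/,s\["opening"\].round(4)/,round(s["opening"],4)/' w.py; python3 - <<'E'
from h import *
import pickle
s,c=pickle.load(open("w1.pkl","rb"))
im=crop(cv2.convertScaleAbs(c["color"][:,:,::-1],alpha=1.3),285,100,80,150,4)
im2=im.copy()
draw(im2,c,(.464,-.276,-.03),BR,(0,255,255),4,np.array([285,100]))
cv2.imwrite("pics/w1z.png",np.hstack([im,im2]))
E
```

```text
(no output)
```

View pics/w1z.png

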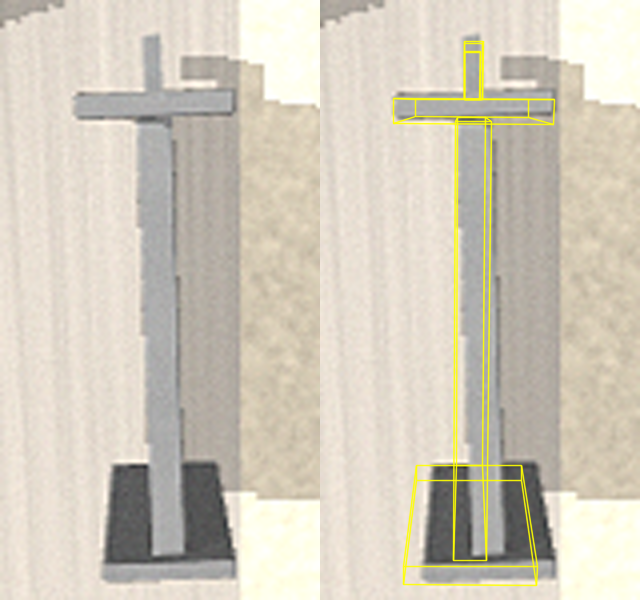

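```bash
python3 - <<'E'
from h import *
import pickle
s,c=pickle.load(open("w1.pkl","rb"))
o=[((76,95),(75,20,125)),((234,90),(75,-20,125)),((150,556),(-60,5,95)),((184,554),(-60,-5,95)),((104,580),(-66,20,100)),((235,576),(-66,-20,100)),((143,36),(90,2.5,96)),((159,35),(90,-2.5,96))]
uv=np.array([( a/4-.5+285,b/4-.5+100) for (a,b),_ in o]); P=np.array([q for _,q in o])/1000
f=lambda p:(proj(c,place(p,P))-uv).ravel()
r=least_squares(f,[.464,-.276,0]); print(r.x.round(4),f(r.x).reshape(-1,2).round(1).tolist())
from scipy.spatial.transform import Rotation as R
q=s["orientation"]; M=R.from_quat([q[1],q[2],q[3],q[0]]).as_matrix(); print(s["ee_pos"],M.round(3), np.arctan2(M[1,2],M[0,2]))
# rack visible too
im=crop(cv2.convertScaleAbs(c["color"][:,:,::-1],alpha=1.3),0,0,150,130,5); im2=im.copy()
p=(.6032,.0376,.29)
draw(im2,c,p,FOOT,(0,255,0),5,np.array([0,0]));draw(im2,c,p,up(-2,-1),(0,128,255),5,np.array([0,0]))
cv2.imwrite("pics/w1r.png",im2); cv2.imwrite("pics/w1ro.png",im)
E
```

```text
[ 0.4657 -0.279   0.0095] [[-0.6, -0.1], [0.2, -0.2], [0.3, -0.2], [0.1, 0.0], [-0.5, 0.4], [0.1, 0.4], [-0.1, -0.1], [0.5, -0.0]]
[ 0.46531499 -0.27498182  0.33211452] [[-0.024  0.     1.   ]
 [-1.     0.    -0.024]
 [-0.    -1.     0.   ]] -0.02416064391265024
```

View pics/w1r.png

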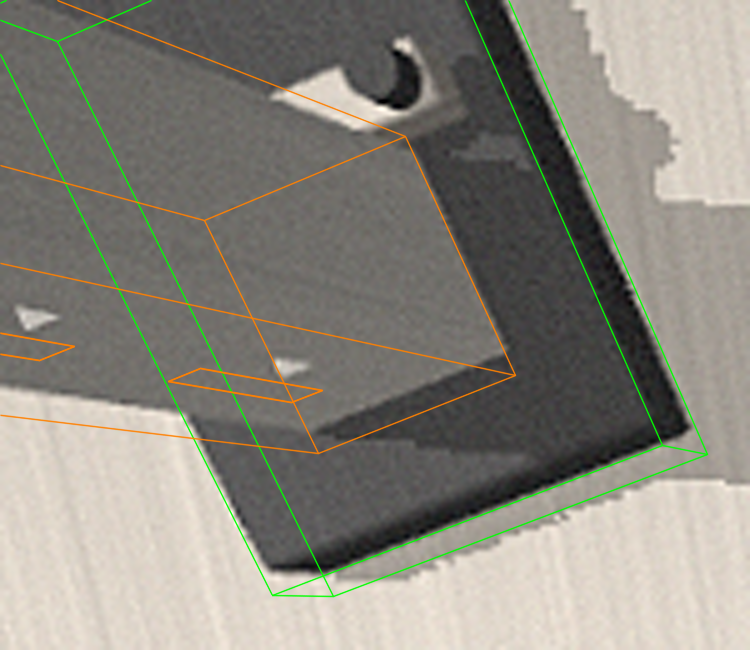

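Call:
{"method": "carry_out", "body": {"commands": [[[1, 0, -4, -25, 0.034], [1, 0, -4, -60, 0.034], [1, 0, -4, -95, 0.034], [1, 0, -4, -130, 0.034], [1, 0, -4, -160, 0.034], [1, 0, -4, -185, 0.034], [1, 0, -4, -198, 0.034], [1, 0, -4, -202, 0.034], [1, 0, -4, -202, 0.034], [1, 0, -4, -202, 0.034]]]}}

```text
t: 1.97
ee_pos: [0.4637, -0.2821, 0.131]
orientation: [-0.501, 0.501, -0.498, 0.499]
wrist_force: [0.7, 0.5, 0.4]
opening: 0.0915
```

Call:
{"method": "carry_out", "body": {"commands": [[[0, 0, 0, 0, 0], [0, 0, 0, 0, 0], [0, 0, 0, 0, 0], [0, 0, 0, 0, 0], [0, 0, 0, 0, 0], [0, 0, 0, 0, 0], [0, 0, 0, 0, 0], [0, 0, 0, 0, 0], [0, 0, 0, 0, 0], [0, 0, 0, 0, 0]]]}}

```text
t: 2.8
ee_pos: [0.4639, -0.2808, 0.1302]
orientation: [-0.501, 0.501, -0.499, 0.499]
wrist_force: [-0.4, 0.7, 0.4]
opening: 0.0277
```

```bash
python3 w.py w2
```

```text
2.8 [ 0.4639 -0.2808  0.1302] [-0.45  0.66  0.45] [ 0.06   0.057 -0.007] 0.0277
```

View pics/w2.png

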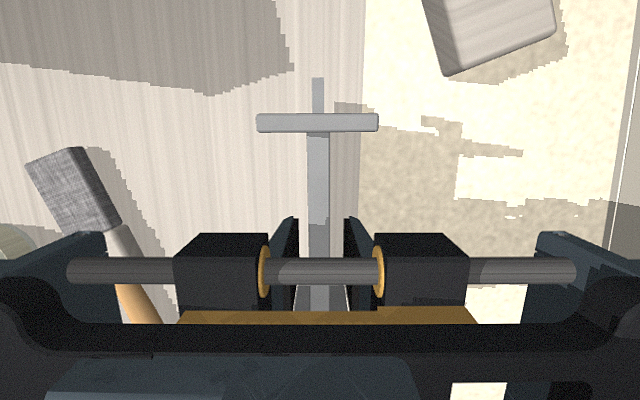

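Call:
{"method": "carry_out", "body": {"commands": [[[0, 0, 0, 0, 0], [0, 0, 0, 0, 0], [0, 0, 0, 0, 0], [0, 0, 0, 0, 0], [0, 0, 0, 0, 0], [0, 0, 0, 0, 0]]]}}

```text
t: 3.35
ee_pos: [0.4638, -0.2807, 0.1302]
orientation: [-0.501, 0.501, -0.499, 0.498]
wrist_force: [0.4, 1.7, -1.3]
opening: 0.01
```

```bash
python3 w.py w3
```

```text
3.35 [ 0.4638 -0.2807  0.1302] [ 0.38  1.72 -1.28] [ 0.027 -0.052 -0.013] 0.01
```

View pics/w3.png

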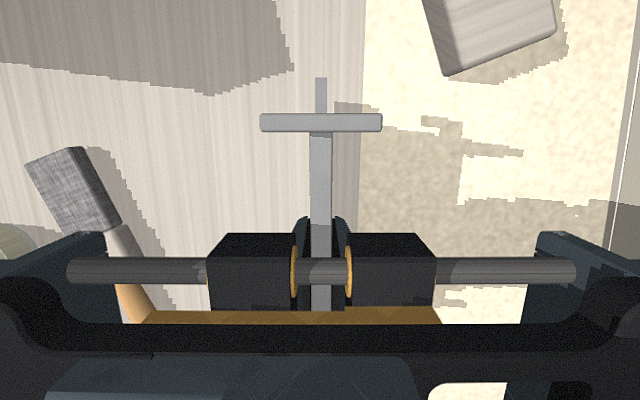

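Call:
{"method": "carry_out", "body": {"commands": [[[0, 0, 0, 5, 0], [0, 0, 0, 20, 0], [0, 0, 0, 45, 0], [0, 0, 0, 75, 0], [0, 0, 0, 105, 0], [0, 0, 0, 125, 0], [0, -2, 30, 130, 0.05], [0, -6, 60, 130, 0.1], [0, -12, 95, 130, 0.16], [0, -18, 130, 130, 0.22]]]}}

```text
t: 4.23
ee_pos: [0.4451, -0.1497, 0.2603]
orientation: [-0.553, 0.554, -0.44, 0.44]
wrist_force: [0.5, 0.3, -3.7]
opening: 0.0101
```

Call:
{"method": "carry_out", "body": {"commands": [[[0, -4, 35, 0, 0.06], [0, -8, 70, 0, 0.06], [0, -12, 100, 0, 0.06], [0, -16, 124, 0, 0.06], [0, -18, 136, 0, 0.06], [0, -18, 136, 0, 0.06], [0, -18, 136, 0, 0.06], [0, -18, 136, 0, 0.06]]]}}

```text
t: 4.9
ee_pos: [0.4279, -0.0153, 0.2603]
orientation: [-0.566, 0.566, -0.424, 0.424]
wrist_force: [0.1, -0.0, -4.0]
opening: 0.0102
```

```bash
python3 w.py w4
```

```text
4.9 [ 0.4279 -0.0153  0.2603] [ 0.07 -0.03 -3.98] [-0.005 -0.001  0.064] 0.0102
```

View pics/w4.png

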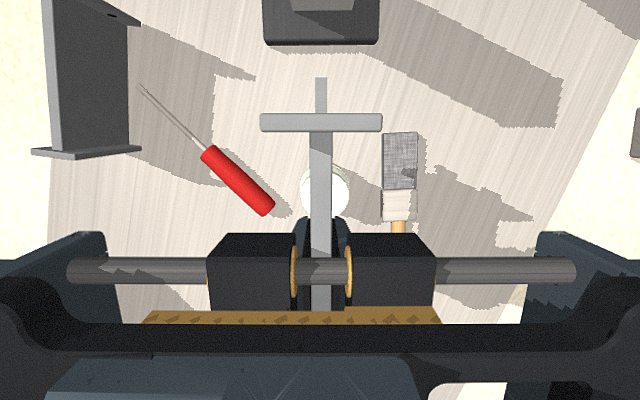

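```bash
python3 - <<'E'
from h import *
import pickle
s,c=pickle.load(open("w4.pkl","rb"))
im=cv2.convertScaleAbs(c["color"][:,:,::-1],alpha=1.5)
cv2.imwrite("pics/w4z.png",np.vstack([crop(im,250,0,145,55,5),crop(im,250,70,145,65,5)]))
E
```

```text
(no output)
```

View pics/w4z.png

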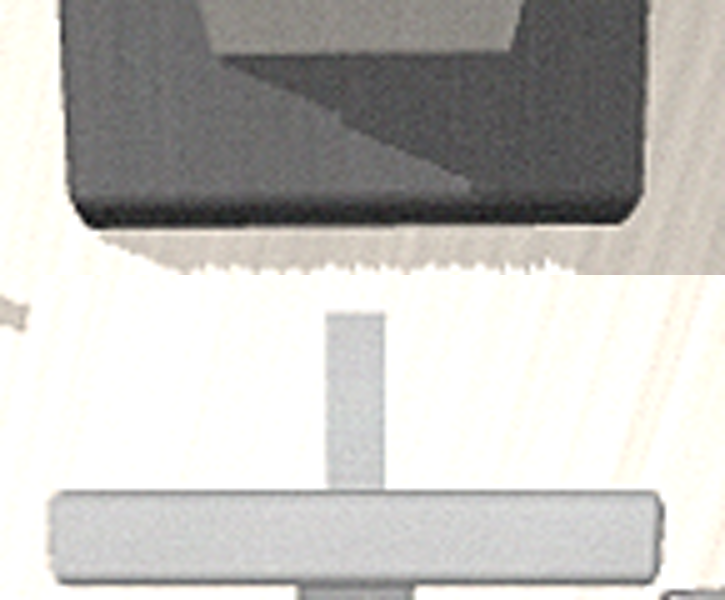

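```bash
python3 - <<'E'
from h import *
import pickle
s,c=pickle.load(open("w4.pkl","rb"))
A=lambda u,v:(u/5-.5+250,v/5-.5); B=lambda u,v:(u/5-.5+250,(v-275)/5-.5+70)
o=[(B(50,491),(75,20,125)),(B(662,491),(75,-20,125)),(B(53,584),(69,20,125)),(B(660,584),(69,-20,125)),(B(326,312),(90,2.5,96)),(B(386,312),(90,-2.5,96))]
uv=np.array([a for a,_ in o]);P=np.array([b for _,b in o])/1000
f=lambda p:(proj(c,place(p,P))-uv).ravel()
r=least_squares(f,[.43,-.015,.28,.13]);print("br",r.x.round(4),f(r.x).reshape(-1,2).round(1).tolist())
r=least_squares(lambda p:f([*p,.1295]),[.43,-.015,.28]);print("br",r.x.round(4),r.fun.reshape(-1,2).round(1).tolist())
from scipy.spatial.transform import Rotation as R
q=s["orientation"]; M=R.from_quat([q[1],q[2],q[3],q[0]]).as_matrix(); print(s["ee_pos"], M.round(4),np.arctan2(M[1,2],M[0,2]))
for n,a,z in[("foot L",A(95,228),0),("foot R",A(625,222),0),("L20",A(73,187),.02),("R20",A(641,188),.02),("uL",A(215,55),.02),("uR",A(510,50),.02)]: print(n,pix2z(c,a,z).round(4))
L,Rr=[pix2z(c,A(*a),0)[:2] for a in((95,228),(625,222))]
E
```

```text
br [ 0.43   -0.0147  0.2857  0.1297] [[-0.2, -0.2], [0.3, -0.3], [0.1, 0.1], [-0.2, 0.0], [-0.1, 0.3], [0.1, 0.2]]
br [ 0.43   -0.0147  0.2857] [[-0.1, -0.2], [0.2, -0.3], [0.2, 0.0], [-0.3, -0.0], [-0.1, 0.3], [0.1, 0.3]]
[ 0.42789669 -0.01530559  0.26032726] [[ 2.819e-01  1.000e-04  9.594e-01]
 [-9.594e-01 -7.000e-04  2.819e-01]
 [ 7.000e-04 -1.000e+00 -1.000e-04]] 0.2857804881972452
foot L [0.564  0.0847 0.    ]
foot R [ 0.598  -0.0271  0.    ]
L20 [0.5665 0.0865 0.02  ]
R20 [ 0.5995 -0.0264  0.02  ]
uL [0.5984 0.0646 0.02  ]
uR [0.6161 0.0074 0.02  ]
```

Call:
{"method": "carry_out", "body": {"commands": [[[0, 10, 2, -8, 0.004], [0, 25, 6, -16, 0.004], [0, 40, 10, -24, 0.004], [0, 52, 14, -24, 0.004], [0, 60, 16, -24, 0.004], [0, 66, 17.5, -24, 0.004], [0, 66, 17.5, -24, 0.004], [0, 66, 17.5, -24, 0.004]]]}}

```text
t: 5.62
ee_pos: [0.4939, 0.0026, 0.2364]
orientation: [-0.567, 0.567, -0.423, 0.423]
wrist_force: [1.2, 1.3, -3.0]
opening: 0.0103
```

```bash
python3 w.py w5; python3 - <<'E'
from h import *
from plant import cams
import pickle
C={n:cams.capture(n) for n in("top","side")}
pickle.dump(C,open("c5.pkl","wb"))
im=lambda n:cv2.convertScaleAbs(C[n]["color"][:,:,::-1],alpha=1.5)
cv2.imwrite("pics/s5.png",crop(im("side"),230,120,160,120,5))
cv2.imwrite("pics/t5.png",crop(im("top"),270,130,100,110,5))
E
```

```text
5.6167 [0.4939 0.0026 0.2364] [ 1.2   1.29 -3.04] [-0.009  0.003  0.035] 0.0103
```

View pics/w5.png

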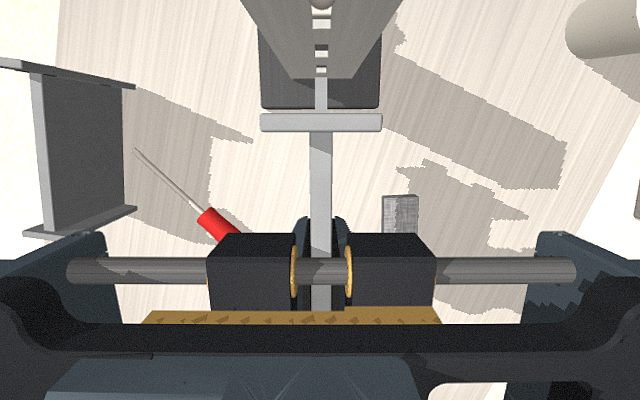

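View pics/s5.png

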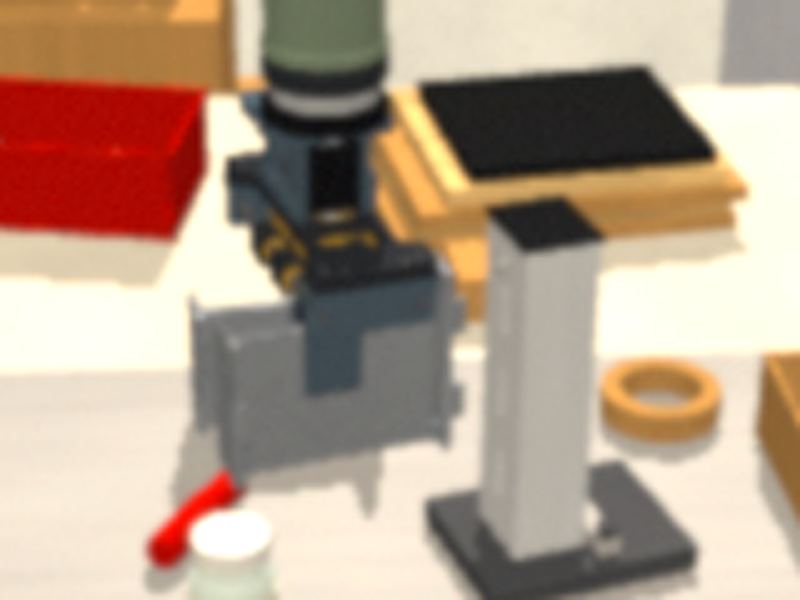

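View pics/t5.png

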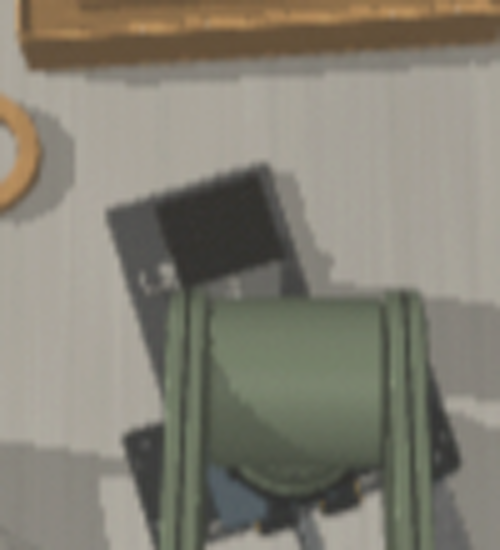

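Wrist view shows all three slots (bright spots near (321,5–70)) and the tab. Zooming there.

```bash
python3 - <<'E'
from h import *
import pickle
s,c=pickle.load(open("w5.pkl","rb"))
im=cv2.convertScaleAbs(c["color"][:,:,::-1],alpha=1.3)
cv2.imwrite("pics/w5z.png",crop(im,275,0,100,120,5)); cv2.imwrite("pics/w5y.png",crop(im,230,0,180,120,4))
E
```

```text
(no output)
```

View pics/w5z.png

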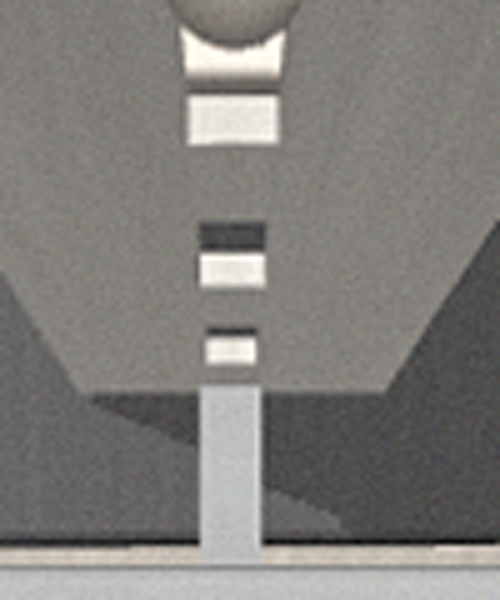

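```bash
python3 - <<'E'
from h import *
import pickle
s,c=pickle.load(open("w5.pkl","rb"))
A=lambda u,v:(u/5-.5+275,v/5-.5)
o=[(A(82,395),(0,30,20)),(A(383,394),(0,-30,20)),(A(205,364),(0,4.25,54)),(A(257,364),(0,-4.25,54)),(A(199,288),(0,4.25,114)),(A(266,287),(0,-4.25,114)),(A(187,145),(0,4.25,174)),(A(280,144),(0,-4.25,174))]
uv=np.array([a for a,_ in o]);P=np.array([b for _,b in o])/1000
f=lambda p:(proj(c,place(p,P))-uv).ravel()
r=least_squares(f,[.607,.036,.29]);u=r.x;print("upr",u.round(4),f(u).reshape(-1,2).round(1).tolist())
r2=least_squares(lambda p:f([*p]),[.607,.036,.29,0]);print(r2.x.round(4),r2.fun.reshape(-1,2).round(1).tolist())
o=[(A(200,386),(90,2.5,96)),(A(263,386),(90,-2.5,96))]
y=s["ee_pos"]; 
ang=.2898
b=np.array([y[0]+.0022*np.cos(ang),y[1]+.0022*np.sin(ang)-.0,ang,y[2]-.1306])
print("pred tab px",proj(c,place(b,np.array([o[0][1],o[1][1]])/1000)),[a for a,_ in o])
d=b[:2]-u[:2]; ca,sa=np.cos(u[2]),np.sin(u[2]); print("grip in upright frame",d@[ca,sa],d@[-sa,ca],"dyaw",b[2]-u[2], b[3])
E
```

```text
upr [0.607  0.0362 0.2934] [[-0.2, -0.2], [0.2, -0.3], [0.7, -0.1], [-0.1, -0.2], [0.4, -0.3], [-0.4, -0.1], [0.3, 0.3], [-0.6, 0.4]]
[0.6065 0.036  0.2934 0.0023] [[-0.4, 0.0], [0.4, -0.0], [0.6, 0.1], [-0.0, 0.0], [0.4, -0.2], [-0.4, -0.0], [0.1, -0.0], [-0.5, 0.1]]
pred tab px [[314.59228534  76.97240643]
 [326.82688219  76.9670119 ]] [(314.5, 76.7), (327.1, 76.7)]
grip in upright frame -0.11582376379290078 0.00055801139879233 dyaw -0.0036185381037062703 0.10577909677824732
```

Call:
{"method": "carry_out", "body": {"commands": [[[0, 6, 1.3, 0, 0.004], [0, 12, 3.1, 0, 0.004], [0, 17, 4.6, 0, 0.004], [0, 21, 5.8, 0, 0.004], [0, 23.2, 6.4, 0, 0.004], [0, 23.2, 6.4, 0, 0.004], [0, 23.2, 6.4, 0, 0.004], [0, 23.2, 6.4, 0, 0.004]]]}}

```text
t: 6.43
ee_pos: [0.5168, 0.0091, 0.2361]
orientation: [-0.568, 0.568, -0.422, 0.421]
wrist_force: [0.1, -0.5, -2.8]
opening: 0.0095
```

```bash
cat > chk.py <<'E'
from h import *
from plant import state
from scipy.spatial.transform import Rotation as R
s=state();q=s["orientation"]; M=R.from_quat([q[1],q[2],q[3],q[0]]).as_matrix(); ang=np.arctan2(M[1,2],M[0,2])
y=s["ee_pos"]; u=[.607,.0362,.2934]
b=y[:2]+.0022*np.array([np.cos(ang),np.sin(ang)]); d=b-u[:2]; ca,sa=np.cos(u[2]),np.sin(u[2]); w=s["wrist_force"]
print("t",round(s["t"],2),"grip mm",(1000*(d@[ca,sa])).round(2),(1000*(d@[-sa,ca])).round(2),"under",((y[2]-.1306)*1000).round(2),"dyaw",(ang-u[2]).round(4),"F",(w[:2]@[ca,sa]).round(2),(w[:2]@[-sa,ca]).round(2),w[2].round(2),"M",s["moment"].round(3),s["opening"])
E
python3 chk.py; python3 w.py w6; python3 -c "
from h import *
im=cv2.imread('pics/w6.png'); cv2.imwrite('pics/w6z.png',crop(im,260,0,125,135,4))"
```

```text
t 6.43 grip mm -91.95 0.13 under 105.53 dyaw 0.0005 F -0.03 -0.51 -2.8 M [0.026 0.033 0.007] 0.009503459394063152
6.4333 [0.5168 0.0091 0.2361] [ 0.12 -0.5  -2.8 ] [0.026 0.033 0.007] 0.0095
```

View pics/w6z.png

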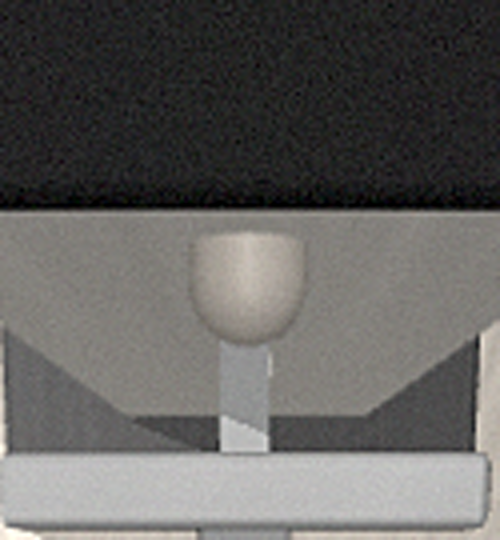

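Call:
{"method": "carry_out", "body": {"commands": [[[0, 1, 0.3, 0, 0], [0, 2, 0.6, 0, 0], [0, 3, 0.9, 0, 0], [0, 4, 1.2, 0, 0], [0, 5, 1.5, 0, 0], [0, 5.7, 1.7, 0, 0], [0, 5.7, 1.7, 0, 0]]]}}

```text
t: 7.07
ee_pos: [0.523, 0.0108, 0.2363]
orientation: [0.568, -0.568, 0.421, -0.421]
wrist_force: [-0.9, 0.4, -3.3]
opening: 0.0098
```

```bash
python3 chk.py
```

```text
t 7.07 grip mm -85.59 0.04 under 105.67 dyaw 0.0005 F -0.75 0.69 -3.31 M [ 0.01  -0.023  0.015] 0.009756673775642594
```

Call:
{"method": "carry_out", "body": {"commands": [[[0, 1, 0.3, 0, 0], [0, 2, 0.6, 0, 0], [0, 3, 0.9, 0, 0], [0, 4, 1.2, 0, 0], [0, 5, 1.5, 0, 0], [0, 6, 1.8, 0, 0], [0, 6, 1.8, 0, 0]]]}}

```text
t: 7.65
ee_pos: [0.5287, 0.0126, 0.2362]
orientation: [-0.568, 0.568, -0.422, 0.421]
wrist_force: [-1.9, 0.0, -1.4]
opening: 0.0099
```

```bash
python3 chk.py
```

```text
t 7.65 grip mm -79.62 0.06 under 105.63 dyaw 0.0004 F -1.78 0.54 -1.38 M [-0.059  0.235 -0.007] 0.009912500026722873
```

Call:
{"method": "carry_out", "body": {"commands": [[[0, 0.8, 0.2, 0, 0], [0, 1.6, 0.5, 0, 0], [0, 2.3, 0.7, 0, 0], [0, 3, 0.9, 0, 0], [0, 3, 0.9, 0, 0], [0, 3, 0.9, 0, 0]]]}}

```text
t: 8.15
ee_pos: [0.5316, 0.0135, 0.2362]
orientation: [-0.568, 0.568, -0.422, 0.421]
wrist_force: [-2.7, -0.2, -2.6]
opening: 0.01
```

```bash
python3 chk.py;python3 w.py w7; python3 -c "
from h import *
im=cv2.imread('pics/w7.png'); cv2.imwrite('pics/w7z.png',crop(im,260,0,125,135,4))"
```

```text
t 8.15 grip mm -76.51 0.06 under 105.59 dyaw 0.0004 F -2.59 0.61 -2.6 M [-0.115  0.336 -0.016] 0.010027674774275238
8.15 [0.5316 0.0135 0.2362] [-2.66 -0.17 -2.6 ] [-0.115  0.336 -0.016] 0.01
```

View pics/w7z.png

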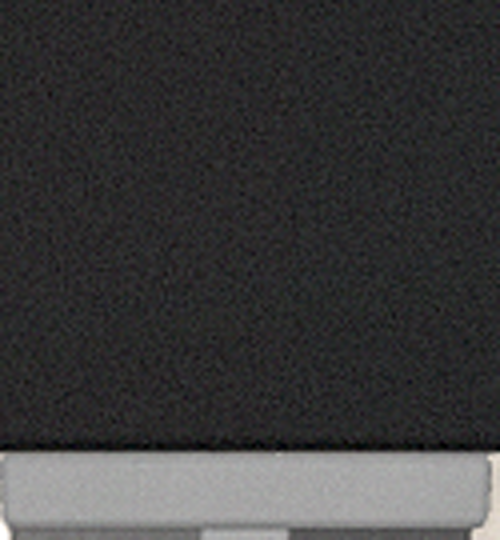

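Call:
{"method": "carry_out", "body": {"commands": [[[0, 0, 0, -1.5, 0], [0, 0, 0, -3, 0], [0, 0, 0, -4.5, 0], [0, 0, 0, -6, 0], [0, 0, 0, -7.5, 0], [0, 0, 0, -9, 0], [0, 0, 0, -9, 0]]]}}

```text
t: 8.78
ee_pos: [0.5313, 0.0134, 0.2265]
orientation: [-0.567, 0.568, -0.422, 0.421]
wrist_force: [-2.5, -0.8, -4.5]
opening: 0.0099
```

```bash
python3 chk.py
```

```text
t 8.78 grip mm -76.86 0.11 under 95.93 dyaw 0.0004 F -2.63 -0.02 -4.49 M [-0.167  0.483 -0.025] 0.009906462449629576
```

Call:
{"method": "carry_out", "body": {"commands": [[[0, 0, 0, -1, 0], [0, 0, 0, -2, 0], [0, 0, 0, -3, 0], [0, 0, 0, -4, 0], [0, 0, 0, -4.8, 0], [0, 0, 0, -4.8, 0]]]}}

```text
t: 9.28
ee_pos: [0.532, 0.0136, 0.2221]
orientation: [0.568, -0.568, 0.421, -0.421]
wrist_force: [-0.7, 0.6, -6.2]
opening: 0.0097
```

```bash
python3 chk.py;python3 w.py w8; python3 -c "
from h import *
im=cv2.imread('pics/w8.png'); cv2.imwrite('pics/w8z.png',crop(im,260,0,125,135,4))"
```

```text
t 9.28 grip mm -76.14 0.06 under 91.53 dyaw 0.0004 F -0.47 0.78 -6.17 M [-0.032  0.236  0.019] 0.00966508723553633
9.2833 [0.532  0.0136 0.2221] [-0.68  0.61 -6.17] [-0.032  0.236  0.019] 0.0097
```

View pics/w8z.png

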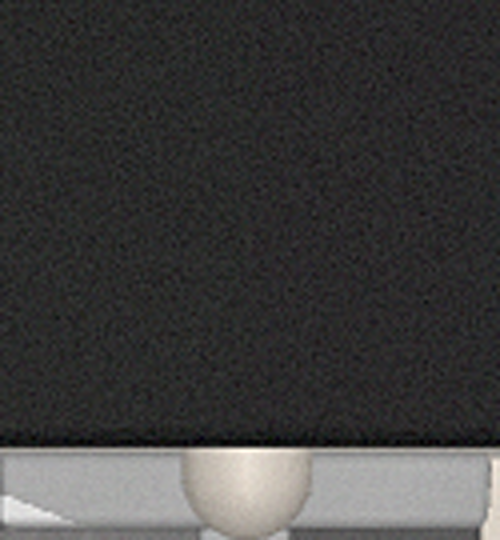

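Call:
{"method": "carry_out", "body": {"commands": [[[0, 0, 0, -0.6, 0], [0, 0, 0, -1.2, 0], [0, 0, 0, -1.8, 0], [0, 0, 0, -1.8, 0], [0, 0, 0, -1.8, 0]]]}}

```text
t: 9.75
ee_pos: [0.5321, 0.0135, 0.221]
orientation: [0.568, -0.568, 0.421, -0.422]
wrist_force: [0.3, 0.4, -3.1]
opening: 0.01
```

```bash
python3 chk.py
```

```text
t 9.75 grip mm -76.1 -0.04 under 90.39 dyaw 0.0003 F 0.35 0.29 -3.12 M [-0.015  0.035 -0.011] 0.010044138831440183
```

Call:
{"method": "carry_out", "body": {"commands": [[[0, 0, 0, -0.4, 0], [0, 0, 0, -0.8, 0], [0, 0, 0, -0.8, 0], [0, 0, 0, -0.8, 0]]]}}

```text
t: 10.08
ee_pos: [0.5319, 0.0135, 0.22]
orientation: [0.568, -0.568, 0.421, -0.422]
wrist_force: [-0.3, 0.2, -1.7]
opening: 0.0102
```

```bash
python3 chk.py
```

```text
t 10.08 grip mm -76.26 -0.01 under 89.45 dyaw 0.0003 F -0.23 0.31 -1.67 M [ 0.022 -0.042  0.01 ] 0.01024219937351721
```

Call:
{"method": "carry_out", "body": {"commands": [[[0.5, 0, 0, 0, 0], [0.5, 0, 0, 0, 0], [0.5, 0, 0, 0, 0], [0.5, 0, 0, 0, 0], [0.5, 0, 0, 0, 0], [0.5, 0, 0, 0, 0], [0.5, 0, 0, 0, 0], [0.5, 0, 0, 0, 0]]]}}

```text
t: 10.75
ee_pos: [0.5317, 0.0135, 0.2199]
orientation: [-0.568, 0.568, -0.421, 0.421]
wrist_force: [0.4, 0.4, -0.3]
opening: 0.045
```

```bash
python3 chk.py;python3 w.py w9
```

```text
t 10.75 grip mm -76.4 0.04 under 89.31 dyaw 0.0004 F 0.53 0.25 -0.34 M [ 0.076  0.011 -0.011] 0.0450487537565559
10.75 [0.5317 0.0135 0.2199] [ 0.44  0.39 -0.34] [ 0.076  0.011 -0.011] 0.045
```

View pics/w9.png

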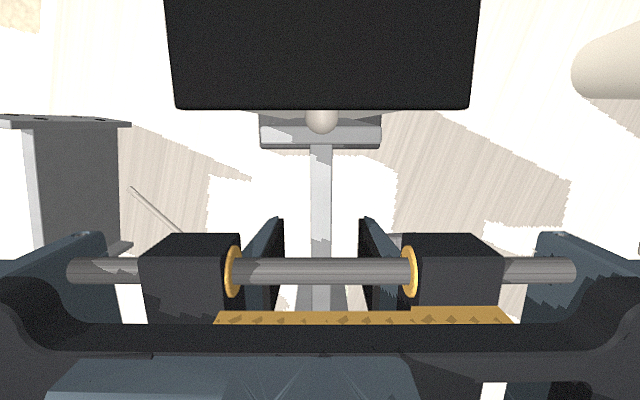

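Call:
{"method": "carry_out", "body": {"commands": [[[0.5, 0, 0, 10, 0], [0.5, 0, 0, 30, 0], [0.5, 0, 0, 60, 0], [0.5, 0, 0, 90, 0], [0.5, -20, -6, 120, 0], [0.5, -40, -12, 130, 0], [0.5, -55, -16, 130, 0], [0.5, -60, -18, 130, 0], [0.5, -60, -18, 130, 0], [0.5, -60, -18, 130, 0]]]}}

```text
t: 11.63
ee_pos: [0.472, -0.0045, 0.3499]
orientation: [0.568, -0.568, 0.421, -0.422]
wrist_force: [0.4, -0.5, 0.2]
opening: 0.0455
```

```bash
python3 chk.py;python3 w.py w10; python3 - <<'E'
from h import *
from plant import cams
import pickle
C={n:cams.capture(n) for n in("top","side")}
pickle.dump(C,open("c10.pkl","wb"))
cv2.imwrite("pics/s10.png",cv2.convertScaleAbs(crop(C["side"]["color"][:,:,::-1],240,140,140,110,5),alpha=1.4))
E
```

```text
t 11.63 grip mm -138.8 0.1 under 219.33 dyaw 0.0002 F 0.22 -0.62 0.24 M [ 0.015 -0.029  0.035] 0.04550336629388521
11.6333 [ 0.472  -0.0045  0.3499] [ 0.39 -0.53  0.24] [ 0.015 -0.029  0.035] 0.0455
```

View pics/w10.png

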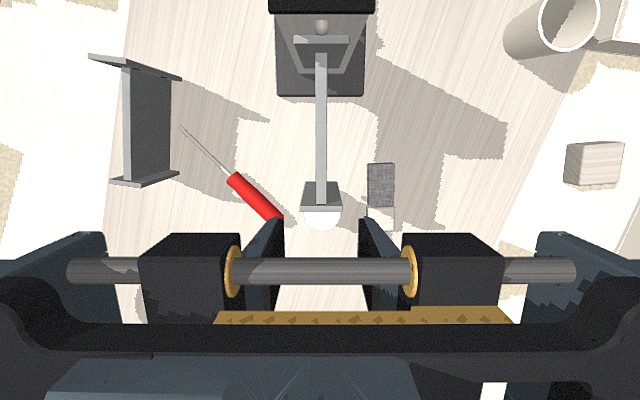

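View pics/s10.png

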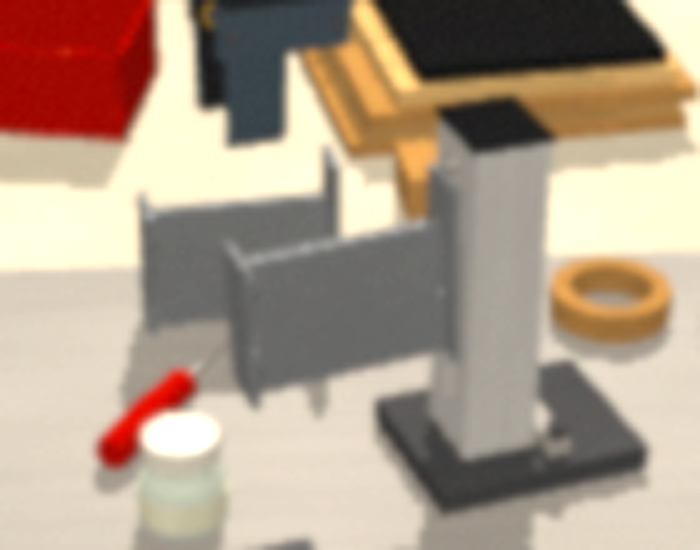

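```bash
python3 - <<'E'
from h import *
import pickle
s,c=pickle.load(open("w10.pkl","rb"))
im=cv2.convertScaleAbs(c["color"][:,:,::-1],alpha=1.3)
cv2.imwrite("pics/w10z.png",crop(im,265,0,110,235,3)[:,:])
u=np.array([.607,.0362,.2934]); 
def fr(p): ca,sa=np.cos(u[2]),np.sin(u[2]); return (u[0]+ca*p,u[1]+sa*p,u[2])
im2=crop(im,265,0,110,235,3)
draw(im2,c,(*fr(-.0765),.0895),BR,(0,200,255),3,np.array([265,0]))
cv2.imwrite("pics/w10z.png",np.hstack([crop(im,265,0,110,235,3),im2])[:600])
E
```

```text
(no output)
```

View pics/w10z.png

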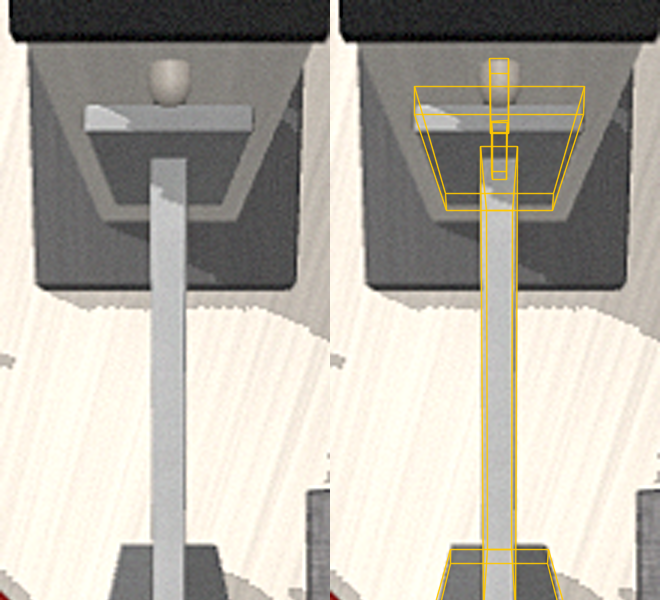

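```bash
python3 - <<'E'
from h import *
import pickle
s,c=pickle.load(open("w10.pkl","rb"))
im=cv2.convertScaleAbs(c["color"][:,:,::-1],alpha=1.3)
cv2.imwrite("pics/w10y.png",crop(im,285,165,75,65,6))
E
```

```text
(no output)
```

View pics/w10y.png

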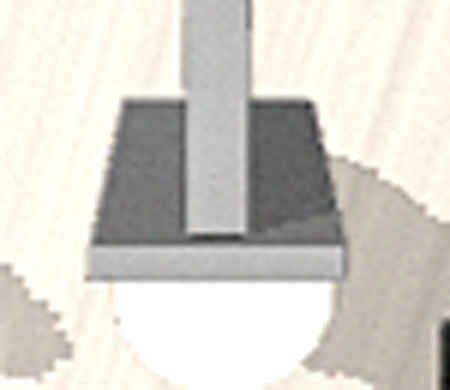

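```bash
python3 - <<'E'
from h import *
import pickle
from scipy.spatial.transform import Rotation as R
s,c=pickle.load(open("w10.pkl","rb"))
A=lambda u,v:(u/3-.5+265,v/3-.5); B=lambda u,v:(u/6-.5+285,v/6-.5+165)
o=[(A(85,105),(75,20,125)),(A(253,105),(75,-20,125)),(A(85,131),(69,20,125)),(A(253,131),(69,-20,125)),(B(85,280),(-66,20,100)),(B(346,279),(-66,-20,100)),(B(92,243),(-60,20,100)),(B(345,243),(-60,-20,100)),(B(123,99),(-60,20,0)),(B(312,99),(-60,-20,0)),(B(186,235),(-60,5,95)),(B(248,235),(-60,-5,95))]
uv=np.array([a for a,_ in o]);P=np.array([b for _,b in o])/1000
X=lambda p:R.from_euler("ZYX",p[3:]).apply(P)+p[:3]
f=lambda p:(proj(c,X(p))-uv).ravel()
r=least_squares(f,[.534,.014,.09,.2934,0,0]);p=r.x
print(p.round(4),f(p).reshape(-1,2).round(1).tolist())
g=R.from_euler("ZYX",p[3:]).apply([0,0,.07])+p[:3]
ro=np.array([.6108,.038]);d=g[:2]-ro;ca,sa=np.cos(.29),np.sin(.29)
print("grip",g.round(4),"rack frame",d@[ca,sa],d@[-sa,ca])
E
```

```text
[ 5.346e-01  1.460e-02  8.610e-02  2.922e-01 -3.550e-02  3.000e-04] [[-0.1, -0.3], [0.1, -0.2], [0.1, 0.3], [-0.1, 0.4], [0.4, -0.0], [0.1, 0.2], [-0.9, -0.0], [0.4, 0.0], [-0.3, 0.0], [0.3, 0.1], [-0.2, -0.3], [0.2, -0.3]]
grip [0.5322 0.0138 0.156 ] rack frame -0.08223817756680422 -0.0006981265346737163
```

```bash
python3 -c "
from plant import job
print(job.job_done())"
```

```text
the job is handed in; nothing more can be done
None
```

The hooked shelf arm is hanging released in the top two slots, and the spring catch has popped out over its back plate. I handed the job in at about 11.8 s of the 72 s allowed; no verdict was reported.

**How it went:** I picked up the right-hand arm, which is the one with tabs, and found the slots and tabs in the wrist camera. The tabs were centred to about 0.1 mm before entry. They went in with no contact force above the roughly 1 N sensor noise. The back plate then pressed the catch in about 6.5 mm, with about 2.6 N of force. I pushed the arm down until the catch popped out, with wrist readings never above about 6 N, then opened the gripper and backed away.

**Last check (wrist camera fit after release):**

| Quantity | Measured | Allowed |
|---|---|---|
| Grip point above the bench | 156 mm | 150–166 mm |
| Grip point before the rack's origin | 82 mm | 64–87 mm |
| Sideways from the foot's centre line | 0.7 mm | 15 mm |
| Tilt from vertical (droop) | 0.036 rad | 0.09 rad |
| Out of square to the face | 0.002 rad | 0.14 rad |

- **Catch:** seen out above the plate in the picture. Its exact travel could not be measured.
- **Rest of the bench:** the gripper was clear of everything, and nothing else looked moved by eye; I did not measure it.
- **One disagreement:** the first top and side camera estimate of the rack's origin was about 7 mm nearer in x than the wrist camera's. I used the wrist camera's value, and the tabs going in without force supports it.

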